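Shut the puzzle tin and push the toy drawer home

ROBOT

A 6-joint arm with a two-finger parallel gripper is mounted at the origin on the work surface. World frame = base frame: x ahead of the robot, y to its left, z up, the work surface at z = 0. Lengths are in mm, angles in rad, forces in N, time in s.
With the tool pointing down it reaches from about 275 to 825 mm from the base axis. Payload 5.2 kg.
Tool frame: the origin (TCP) lies midway between the tips of the shut fingers; the grasp point (between the pads) lies 19 mm behind it; z points along the fingers, y is the direction in which the jaws open and shut (so a half turn about z gives the same grasp; the last joint's range is limited). The gripper opens to 93 mm and grips with 3 to 60 N. Pads are 15 mm wide; open, the fingers measure 128 mm over their backs; the gripper's body (75 mm by 188 mm) begins 65 mm behind the grasp point.
Start: joints at [-1.526, 0.259, 1.535, -0, 1.348, -0.203], TCP at [134.92, -533.199, 197.653] pointing down, gripper open.
Joint ranges: [-3.14, 3.14], [-0.91, 2.08], [0.19, 2.58], [-1.22, 4.36], [0.22, 2.71], [-3.12, 3.12]. Speed limits (rad/s): [2.57, 2.57, 3.14, 3.14, 3.14, 3.14].

INTERFACE

Orientations are given as a unit quaternion [x, y, z, w].
In Python, from station import robot gives the robot as it stands.
- The arm moves only by the tool play_rows, never from a script. Its argument "moves" is a list of rows, each a list of 7 numbers: the turn, a rotation vector about the tool's x, y, z scaled (see below), then the shift along the tool's x, y, z scaled (see below), then the closure, from 0 (fully open) to 1 (shut). A call has 1 to 12 rows; each row shifts and turns the pose as measured when the row begins, along the tool's axes as they then stand; what a row does not reach is not made up. The controller multiplies each number of a shift by 40 mm and each number of a turn by 0.15 rad. A row lasts 1/8 s, in which the tool goes at most 62.5 mm and 10.7 degrees, less where a joint would pass 70% of its speed; a pose out of reach is approached as far as the arm can. A call with a number of a shift or a turn outside -1 to 1 is refused whole. A call with a gripper value outside its range is refused whole. The fingers move at their own pace and stop on an object; "force" is the grip in N (left out, the last holds). Time passes only in rows, so rows that do not move let the fingers close. It gives the time, the measured TCP pose, the force and the opening at its end, in the units of the state.
- robot.get_obs(): the state, without advancing time (a new reading comes with each control period).
- robot.read_camera(name): name is "scene" or "side" or "wrist"; returns a dict with "img" (420x560x3 uint8, red, green, blue), "z_map" (420x560 float32, mm along the optical axis (not along the pixel's ray), 0 where there is no reading), "fov_y" (degrees; the focal length in pixels is half the picture's height over the tangent of half this angle, whatever the lens; pixels are square), "cx", "cy" (the principal point, pixels), "rvec" (rotation vector, rad) and "tvec" (3), from world to camera coordinates, as OpenCV has them; the wrist camera has in their place "T_tool_cam" (4x4, takes a point from camera to tool coordinates, whose origin is the TCP and whose axes are the flange's). Camera axes: x right, y down, z forward; pixel columns grow to the right and rows downward; lengths in mm; the calibration is good to about 2 mm. The wrist camera is an equidistant fisheye: a pixel r from the principal point sees the ray r / f radians off the axis. A picture is of the moment at which its call begins: read the wrist's pose just before it.
- robot.close_job(): hands the job in, once; it reports no verdict.
The state is a dict: "t": time; "qpos": joint angles; "joint_velocities": joint speeds; "tau": joint torques, N m; "tool_pos": TCP position; "eef_rot": TCP orientation; "contact_force": force on the tool from outside, world axes, zero at the start; "ft_torque": the same for the moment, N m; "width": opening from 0.0 (shut) to 1.0 (fully open).
Only numpy, scipy, OpenCV 4.12 (cv2) and the standard library are available. Lean on these libraries where they do the work, as an engineer would, in place of code of your own. Each camera call takes 0.05 s, during which the arm holds its last target. There are 200 camera calls.

TASK

Close up the toy drawer of the little paulownia shelf, working with the fingertips only. First fold the lid of the puzzle tin that stands open in the drawer down until it is fully shut, while the drawer is still out; then push the drawer gently home, without slamming it, until its front is flush with the shelf. Do not pick up or lift anything: the tin and the whistle stay lying in the drawer, and the cups on the top board and the race car beside the shelf stay where they stand.

Things in the scene. Friction and masses are not known exactly. Their poses are not given: they have to be found in the camera images.
- shelf: Pale paulownia shelf, fixed, 380 mm wide (y), 260 mm deep (x), 217 mm high. Origin: centre of its underside on the table; x axis points from its front to its back (the direction in which the drawer is pushed shut), z up. Top board 15 mm thick, top surface 217 mm up, its front edge 130 mm in front of the origin (x = -130 mm). The drawer opening lies directly under the top board, 130 to 202 mm up.
- toy_drawer (a joint): How far the drawer is out, in m: 0 = fully shut, its front flush with the shelf's front edge; starts at 0.16 to 0.195. It slides along the shelf's x axis, stays where it is left and takes about 2 to 4 N to move. Its front is 346 mm wide, 67 mm high (132 to 199 mm above the table), 14 mm thick; inside it is about 324 mm wide, its floor 139 mm and its side walls 181 mm above the table. Moving it slower than 0.3 m/s counts as gentle.
- drawer_knob (a point): Centre of the flat outer end of the drawer's round dark iron knob, 26 mm in diameter, which stands 20 mm out from the drawer front in the middle of its width, 172 mm above the table and 27 mm below the front's upper edge. Moves with the drawer. The knob's end is a good place to push.
- tin: Loose indigo tin of wooden puzzle pieces lying in the drawer, about 74 x 108 mm and 36 mm high when shut, 0.3 to 0.55 kg. Origin: centre of its underside on the drawer floor; z up, x across its short side. The lid's hinge runs parallel to its y axis at x = -37 mm, z = 34 mm, on the long side that faces the robot within about 40 degrees; the lid closes by swinging over towards the tin's +x.
- tin_lid (a joint): Opening angle of the tin's lid, rad: 0 = fully shut (flat on the tin), 1.57 = upright; starts at 1.65 to 1.95, leaning back past upright towards the robot. Stiff hinge: the lid stays at whatever angle it is left and must be pressed all the way down; it takes about 0.5 to 1 N at its free edge.
- lid_edge (a point): Middle of the lid's free edge, on its outer (top) face, 74 mm from the hinge. The lid is 108 mm wide along the hinge and its plate 3 mm thick, the outer face 1.5 mm from the hinge axis; a shallow rim 10 mm deep points inwards. With the lid shut the outer face is 35.5 mm above the drawer floor.
- whistle_center (a point): Centre of the loose stainless steel toy whistle, 45 mm long, 22 mm wide, 17 mm high, lying on its side on the drawer floor to the left of the tin (8.5 mm above the floor). To be left in the drawer.
- car_center (a point): Centre of the loose teal plastic race car, 115 mm long, 64 mm wide, 40 mm high, 20 mm above the table, parked on the table to the left of the open drawer. To be left alone.
- cups_center (a point): Centre of the loose set of nested yellow silicone building cups, 72 mm in diameter, 75 mm high, 37 mm above the top board, on the left half of the shelf's top board, at least 35 mm behind its front edge. To be left alone.
Not all that is in view belongs to the job. What is shaped like the tin but green, orange or yellow is not meant.

How it is judged (in metres and radians):
On the way, in this order (a step that is already met when the one before it is completed fails the run):
1. the tin's lid is pressed fully shut while the drawer is still out (value of joint tin_lid below 0.06 rad and value of joint toy_drawer above 0.06 m), for 0.2 s.
2. the drawer is pushed home (value of joint toy_drawer below 0.004 m), for 0.2 s.
At the end, for the whole second after the job is handed in: The drawer is shut to within 4 mm of flush, the tin's lid is shut to within 0.06 rad (about 5 mm at its free edge), the tin lies flat (within 0.1 rad) and at rest on the drawer floor, the whistle lies in the drawer, and the race car and the cups are within 15 mm of where they stood (value of joint toy_drawer below 0.004 m and value of joint tin_lid below 0.06 rad and angle between tin's own z axis and vertical below 0.1 rad and height (world z) of tin between 0.132 and 0.146 m and height (world z) of whistle_center between 0.14 and 0.156 m and distance of each of car_center, cups_center from where it was at the start of the episode below 0.015 m and linear speed of tin below 0.02 m/s); the robot touches nothing.
It fails at once if the drawer is slammed (faster than 0.4 m/s) (velocity of joint toy_drawer below -0.4 m/s).
It fails at once if the tin is lifted or tipped up (height (world z) of tin above 0.156 m or angle between tin's own z axis and vertical above 0.35 rad).
It fails at once if the whistle is lifted or taken out (height (world z) of whistle_center above 0.168 m or height (world z) of whistle_center below 0.13 m).
It fails at once if the race car or the cups are knocked or carried off (distance of any of car_center, cups_center from where it was at the start of the episode above 0.02 m).
It also fails if it takes over 51 s, if anything falls off the work surface, if the arm or the gripper's body presses on something with over 40 N, if the wrist force passes 120 N, or if a joint passes its speed limit or range.

## Working session

There is one attempt and no reset: what is moved stays moved. The work goes in short steps, Python scripts to look and compute and a tool call to move; the robot and the scene stay as the last step left them, time stands still between calls to the robot, and variables do not carry over. Pictures are saved under pics/ and viewed, about 8 in all and at most 12, crops included, and the job is handed in when it is done.

Besides the shell and the picture viewer there is one more tool, called in YAML: its name, and indented under it one key for each argument. play_rows: Moves the arm, as the interface text tells. Shifts and turns lie within -1 to 1; 1 stands for 40 mm of shift or 0.15 rad of turn. Its arguments: {"type":"object","properties":{"moves":{"type":"array"},"force":{"type":"number"}},"required":["moves"]}

```bash
mkdir -p pics
cat > h.py <<'E'
import numpy as np, cv2
from station import robot
def cam(n):
    c=robot.read_camera(n); h=c["img"].shape[0]; c["f"]=h/2/np.tan(np.radians(c["fov_y"])/2)
    if "rvec" in c:
        c["R"]=cv2.Rodrigues(np.array(c["rvec"],float))[0]; c["t"]=np.array(c["tvec"],float).ravel()
    return c
def cloud(c):  # world points HxWx3 of a fixed camera
    z=c["z_map"]; v,u=np.indices(z.shape)
    P=np.stack([(u-c["cx"])/c["f"]*z,(v-c["cy"])/c["f"]*z,z],-1)
    W=(P-c["t"])@c["R"]; W[z==0]=np.nan
    return W
def save(n,img,s=1): cv2.imwrite("pics/"+n,cv2.resize(img[:,:,::-1],None,fx=s,fy=s,interpolation=cv2.INTER_CUBIC))
E
python3 - <<'E'
from h import *
o=robot.get_obs(); print(o["t"],o["tool_pos"],o["eef_rot"],o["width"])
for n in("scene","side"):
    c=cam(n); save(n+"0.png",c["img"]); print(n,c["f"],-c["R"].T@c["t"],c["R"][2])
    np.savez("pics/"+n+"0.npz",img=c["img"],W=cloud(c))
E
```

```text
0.0 [ 134.87401474 -532.60297091  196.82169729] [ 9.92337142e-01  1.23556309e-01  7.07577734e-05 -9.10772438e-04] 0.9992558863004529
scene 528.2959542766508 [ 547.40839518 -274.00834243 1149.18654932] [ 0.08434867  0.28793823 -0.95392708]
side 406.3582218589006 [330.51452912 501.50521886 717.82596758] [ 0.37267248 -0.5912816  -0.71519318]
```

View pics/scene0.png

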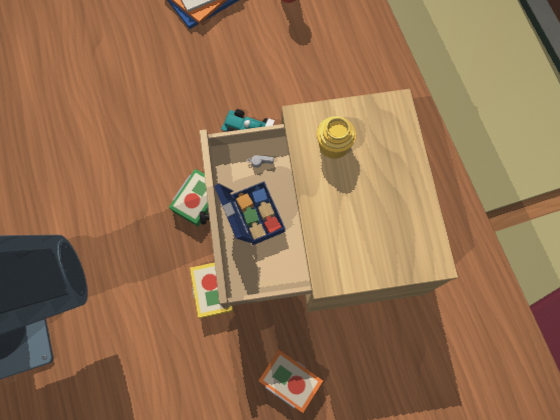

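View pics/side0.png

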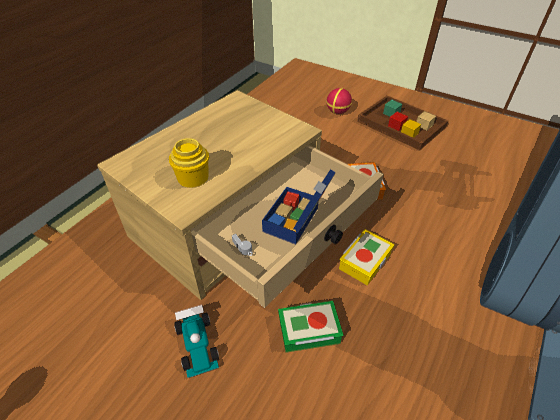

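The scene picture shows the indigo tin open in the drawer at about (258,215), with its lid at (232,212). The whistle is at (262,160), the cups at (337,135) and the car at (245,123). Boxes that could be mistaken for the tin are the green one at (195,197), yellow at (210,290) and orange at (290,382), all lying shut on the table. I choose the indigo one in the drawer.

```bash
cat > m.py <<'E'
from h import *
d=np.load("pics/scene0.npz"); W=d["W"]; img=d["img"]; s=np.load("pics/side0.npz"); V=s["W"]
hsv=cv2.cvtColor(img,cv2.COLOR_RGB2HSV)
def rect(m,W,name):
    p=W[m][:,:2].astype(np.float32); p=p[np.isfinite(p).all(1)]
    r=cv2.minAreaRect(p); print(name,len(p),np.round(r[0],1),np.round(r[1],1),round(r[2],2)); return r
z=W[...,2]
def big(m):
    n,l,st,_=cv2.connectedComponentsWithStats(m.astype(np.uint8)); i=1+st[1:,4].argmax(); return l==i
top=big(cv2.erode(((z>209)&(z<225)).astype(np.uint8),np.ones((2,2)))>0); r=rect(top,W,"top"); print(np.round(cv2.boxPoints(r)),np.nanmedian(z[top]))
# axes: long side direction
b=cv2.boxPoints(r); e=[b[1]-b[0],b[2]-b[1]]; L=max(e,key=np.linalg.norm); L=L/np.linalg.norm(L); L=L if L[1]>0 else -L
X=np.array([L[1],-L[0]]); O=np.array(r[0]); print("shelf yaw",np.arctan2(X[1],X[0]),"X",X,"origin",O)
sh=lambda P:np.stack([(P[...,:2]-O)@X,(P[...,:2]-O)@L,P[...,2]],-1)
for n,P,I in(("scene",W,img),("side",V,s["img"])):
    S=sh(P); h=cv2.cvtColor(I,cv2.COLOR_RGB2HSV)
    inb=(S[...,0]<-135)&(S[...,0]>-345)&(abs(S[...,1])<180)
    fr=inb&(S[...,2]>190)&(S[...,2]<203)&(S[...,0]<-250)&(h[...,0]<30); q=S[fr]; print(n,"front rim x,z pct",len(q),np.percentile(q[:,0],[2,10,50,90,98]) if len(q) else 0,)
    blue=inb&(h[...,0]>105)&(h[...,0]<130)&(h[...,1]>120)&(S[...,2]>140)
    q=S[blue]; print("blue",len(q),"z",np.percentile(q[:,2],[1,5,25,50,75,95,99]))
    lid=q[q[:,2]>182]; c=lid.mean(0); u,w,vt=np.linalg.svd(lid-c,full_matrices=False); print("lid n",len(lid),c,"normal",vt[2],"long",vt[0],"rms",w[2]/len(lid)**.5)
    t=lid[lid[:,2]>np.percentile(lid[:,2],90)]; print("lid top z",t.mean(0), "ends",t[t[:,1].argmin()],t[t[:,1].argmax()])
    body=big(blue|False); 
    rim=inb&(S[...,2]>168)&(S[...,2]<178)&(h[...,0]>105)&(h[...,0]<130)&(h[...,1]>120); 
    rr=rect(rim,S,"tin rim"); print(np.round(cv2.boxPoints(rr)))
    wh=(S[...,0]<-135)&(abs(S[...,1])<160)&(S[...,2]>143)&(S[...,2]<162)&(h[...,1]<50)&(S[...,1]>40); print("whistle",wh.sum(),np.nanmean(S[wh],0))
save("crop.png",img[120:310,190:320],3)
E
python3 m.py
```

```text
top 24897 [801.5  -4. ] [382.1 259.4] 80.45
[[ 642. -171.]
 [ 898. -214.]
 [ 961.  163.]
 [ 705.  206.]] 216.53255035588793
shelf yaw -0.16663742 X [ 0.98614806 -0.16586727] origin [801.54907227  -4.0309906 ]
scene front rim x,z pct 1352 [-297.03929997 -295.85544511 -290.07332916 -284.26549382 -283.38487413]
blue 763 z [140.47851811 142.71870079 162.38065117 192.67718014 242.66879309
 246.09304039 248.04130432]
lid n 437 [-252.53205575  -20.85851485  225.96044449] normal [0.93138809 0.25666604 0.25814485] long [-0.28744312  0.95366342  0.08889616] rms 2.7457942174242502
lid top z [-257.69531308  -13.9008029   247.07669863] ends [-246.27316373  -66.52585503  246.7703415 ] [-270.52172754   34.02985535  246.06448099]
tin rim 26 [-221.7  -27. ] [ 54.1 113. ] 50.73
[[-283.  -12.]
 [-195.  -84.]
 [-161.  -42.]
 [-248.   30.]]
whistle 199 [-188.20301411  108.56595237  153.7585256 ]
side front rim x,z pct 1566 [-297.52055983 -297.03668358 -292.55300033 -285.24442661 -283.7423873 ]
blue 1251 z [143.66592664 146.75219459 158.23811047 165.52330255 201.85015224
 246.24068471 247.28002356]
lid n 356 [-261.93021696    9.50354264  232.37282159] normal [-0.93177284 -0.23116172 -0.27993504] long [-0.13149329  0.93361629 -0.33327186] rms 5.426719170010095
lid top z [-259.09851849   -5.83711094  247.25961388] ends [-242.9677563   -61.00355821  247.59637335] [-269.08994894   37.41584241  247.2318196 ]
tin rim 188 [-206.2   -1.3] [ 72.5 108. ] 15.63
[[-256.   41.]
 [-227.  -63.]
 [-157.  -44.]
 [-186.   60.]]
whistle 237 [-188.53917758  112.36866841  153.85067164]
```

Run:
```python
import cv2
a=cv2.imread("pics/side0.png")[140:310,190:390]; cv2.imwrite("pics/cside.png",cv2.resize(a,None,fx=3,fy=3,interpolation=cv2.INTER_CUBIC))
```

```text
(no output)
```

View pics/cside.png

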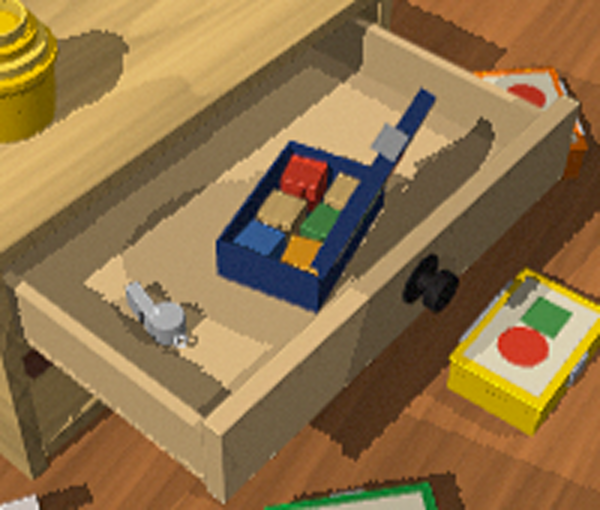

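The crop agrees with the choice: the indigo tin is open, with its lid leaning back towards the robot and the knob in the middle of the front. The drawer is out by about 167 mm. The hinge middle is at world (561.5, 25) and the tin's yaw is 0.105, both consistent with the given sizes. First I raise the tool, align it and shut the fingers.

play_rows:
  moves:
    - [0,0,0.95,0,0,-0.9,1]
    - [0,0,0,0,0,-0.9,1]
    - [0,0,0,0,0,-0.8,1]
    - [0,0,0,0.8,-1,0,1]
    - [0,0,0,0.8,-1,0,1]
    - [0,0,0,0.8,-1,0,1]
    - [0,0,0,0.8,-1,0,1]
    - [0,0,0,0.8,-1,0,1]
    - [0,0,0,0.8,-1,0,1]
    - [0,0,0,0.8,-1,0,1]
  force: 20

```text
t: 1.35
tool_pos: [333.0, -223.8, 301.5]
eef_rot: [0.999, 0.046, 0.0, -0.006]
contact_force: [0.5, -0.3, -0.0]
width: 0.008
```

```bash
cat > p.py <<'E'
from h import *
import sys
from scipy.spatial.transform import Rotation as Ro
o=robot.get_obs(); R=Ro.from_quat(o["eef_rot"]).as_matrix(); p=np.array(o["tool_pos"])
print(round(o["t"],2),np.round(p,1),"yaw",np.arctan2(R[1,0],R[0,0]).round(3),"z",R[:,2].round(3),"F",np.round(o["contact_force"],1),o["width"])
if len(sys.argv)>3: print("shift units",((np.array(sys.argv[1:4],float)-p)@R/40).round(2))
E
python3 p.py 502 19 300
```

```text
1.35 [ 333.  -223.8  301.5] yaw 0.093 z [-0.     0.011 -1.   ] F [ 0.5 -0.3 -0. ] 0.008206489126550035
shift units [ 4.77 -5.65  0.11]
```

play_rows:
  moves:
    - [0,0,0,0.8,-0.95,0,1]
    - [0,0,0,0.8,-0.95,0,1]
    - [0,0,0,0.8,-0.95,0,1]
    - [0,0,0,0.8,-0.95,0,1]
    - [0,0,0,0.8,-0.95,0,1]
    - [0,0,0,0.75,-0.9,0,1]
    - [0,0,0,0,0,0,1]

```text
t: 2.22
tool_pos: [505.2, 31.4, 302.0]
eef_rot: [0.999, 0.049, -0.001, -0.006]
contact_force: [-1.2, -1.0, -0.5]
width: 0.004
```

```bash
python3 p.py 502 19 233
```

```text
2.23 [505.2  31.4 302. ] yaw 0.097 z [-0.003  0.012 -1.   ] F [-1.2 -1.  -0.5] 0.004059990663606293
shift units [-0.11  0.32  1.72]
```

play_rows:
  moves:
    - [0,0,0,-0.1,0.3,0.6,1]
    - [0,0,0,0,0,0.6,1]
    - [0,0,0,0,0,0.5,1]
    - [0,0,0,0,0,0,1]

```text
t: 2.72
tool_pos: [499.8, 17.5, 231.2]
eef_rot: [0.999, 0.049, -0.003, -0.006]
contact_force: [-0.4, -0.4, -0.2]
width: 0.005
```

```bash
python3 p.py 538 23 233
python3 - <<'E'
from h import *
c=cam("side"); save("side1.png",c["img"][120:330,170:450],2.6)
E
```

```text
2.73 [499.8  17.5 231.2] yaw 0.098 z [-0.006  0.011 -1.   ] F [-0.4 -0.4 -0.2] 0.005172631793459891
shift units [ 0.96 -0.05 -0.05]
```

View pics/side1.png

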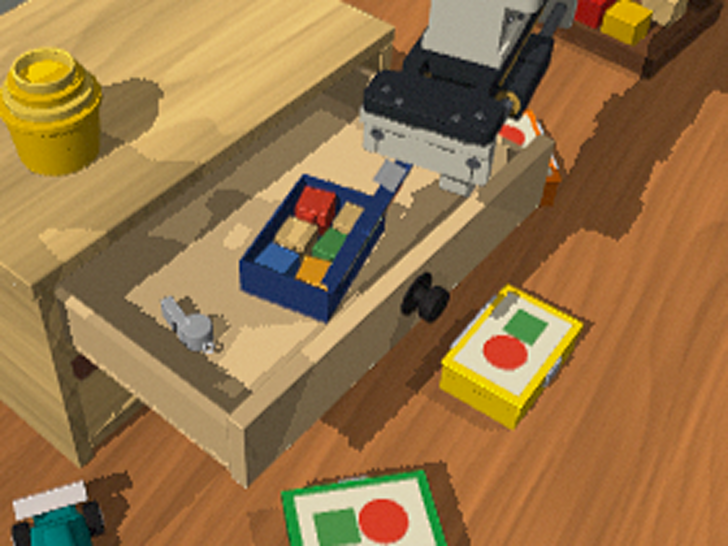

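The fingers are at about (465,180), behind the lid and clear of everything. Now I push the lid forward.

play_rows:
  moves:
    - [0,0,0,0.25,0,0,1]
    - [0,0,0,0.25,0,0,1]
    - [0,0,0,0.25,0,-0.05,1]
    - [0,0,0,0.2,0,0,1]
    - [0,0,0,0.2,0,0,1]
    - [0,0,0,0.2,0,0,1]
    - [0,0,0,0.2,0,0,1]

```text
t: 3.65
tool_pos: [568.3, 22.9, 237.4]
eef_rot: [0.999, 0.049, 0.001, -0.005]
contact_force: [-0.2, -0.8, 0.1]
width: 0.003
```

```bash
python3 p.py 554 24.5 233
```

```text
3.65 [568.3  22.9 237.4] yaw 0.097 z [ 0.001  0.009 -1.   ] F [-0.2 -0.8  0.1] 0.0034765734665587857
shift units [-0.35 -0.07  0.11]
```

play_rows:
  moves:
    - [0,0,0,0.15,0,0.1,1]
    - [0,0,0,0.15,0,0.12,1]
    - [0,0,0,0.17,0,0.13,1]
    - [0,0,0,0.17,0,0.14,1]
    - [0,0,0,0.12,0,0.16,1]
    - [0,0,0,0.11,0,0.16,1]
    - [0,0,0,0,0,0,1]

```text
t: 4.53
tool_pos: [605.1, 27.0, 201.4]
eef_rot: [0.999, 0.049, -0.001, -0.005]
contact_force: [-0.3, 0.1, -0.2]
width: 0.009
```

```bash
python3 p.py 613 30 190
python3 - <<'E'
from h import *
c=cam("side"); save("side2.png",c["img"][120:330,170:450],2.6)
E
```

```text
4.53 [605.1  27.  201.4] yaw 0.097 z [-0.001  0.01  -1.   ] F [-0.3  0.1 -0.2] 0.008531935029945186
shift units [ 0.2  -0.05  0.29]
```

View pics/side2.png

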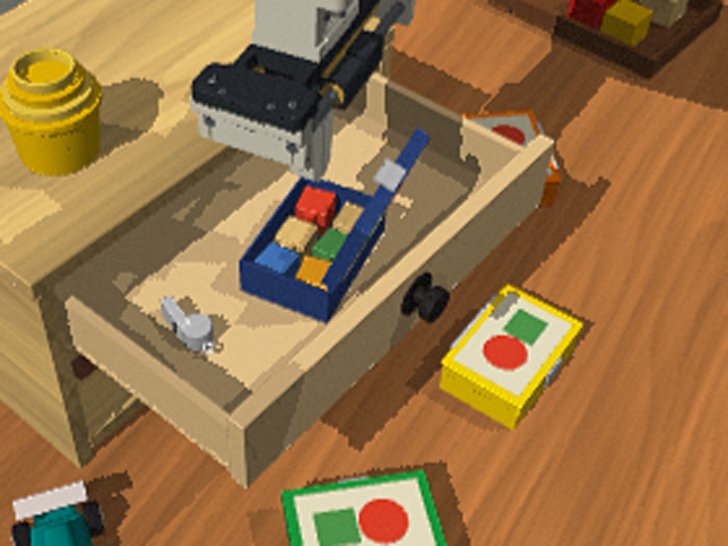

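The tin's lid at about (400,170) has not moved, and the fingers at about (315,170) are already past it, so they must have missed it. I check where the fingertip and lid really are.

Run:
```python
from h import *
p=np.array(robot.get_obs()["tool_pos"])
out=[]
for n in("scene","side"):
    c=cam(n); W=cloud(c)
    pr=lambda q:(lambda k:(k[:2]/k[2]*c["f"]+[c["cx"],c["cy"]]))(c["R"]@np.array(q,float)+c["t"])
    I=c["img"].copy()
    H=np.array([561.5,25.2,173]); T=np.array([.9945,.105,0]); N=np.array([-.105,.9945,0])
    for q,col in((p,(255,0,0)),(H+54*N,(0,255,0)),(H-54*N,(0,255,0)),(H-16*T+54*N+[0,0,72],(255,0,255)),(H-16*T-54*N+[0,0,72],(255,0,255))):
        u=pr(q); print(n,np.round(q),np.round(u)); cv2.circle(I,tuple(int(round(x)) for x in u),2,col,-1)
    u=pr(H).astype(int); u=np.clip(u,100,[460,320]); out.append(cv2.resize(I[u[1]-90:u[1]+90,u[0]-70:u[0]+70],None,fx=2.8,fy=2.8))
    h=cv2.cvtColor(c["img"],cv2.COLOR_RGB2HSV)
    m=(W[...,2]>180)&(W[...,2]<260)&(h[...,0]>105)&(h[...,0]<130)&(h[...,1]>120)&(W[...,0]<620)&(W[...,0]>480)
    q=W[m]; print("blue high",len(q))
    for lo in range(175,255,15):
        k=q[(q[:,2]>lo)&(q[:,2]<=lo+15)]; 
        if len(k): print(lo,len(k),k.mean(0).round(1),k[:,1].min().round(),k[:,1].max().round())
save("both3.png",np.hstack(out))
```

```text
scene [605.  27. 202.] [261. 206.]
scene [556.  79. 173.] [229. 193.]
scene [567. -29. 173.] [251. 243.]
scene [540.  77. 245.] [217. 184.]
scene [551. -30. 245.] [240. 236.]
blue high 420
175 43 [559.8  20.3 186.5] -28.0 77.0
190 75 [556.7  17.6 196.8] -29.0 78.0
205 39 [553.   16.1 210.6] -29.0 77.0
220 6 [554.2 -28.7 226.8] -30.0 -28.0
235 257 [543.8  20.5 244. ] -30.0 76.0
side [605.  27. 202.] [289. 195.]
side [556.  79. 173.] [297. 234.]
side [567. -29. 173.] [320. 197.]
side [540.  77. 245.] [307. 208.]
side [551. -30. 245.] [331. 170.]
blue high 364
175 20 [557.   77.7 185.5] 72.0 79.0
190 31 [554.5  77.8 197.7] 76.0 79.0
205 36 [549.4  77.6 212.5] 76.0 79.0
220 41 [544.5  76.8 227.3] 75.0 78.0
235 236 [542.6  32.1 244.7] -32.0 78.0
```

View pics/both3.png

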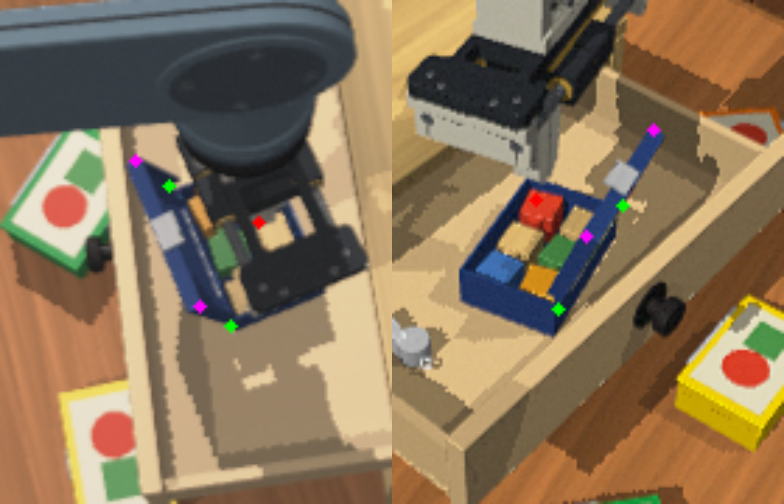

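The lid is exactly where I measured it (magenta and green dots). In the side view the real fingertip, at about (535,175), sits above the projected TCP (red dot). I measure the tip offset with the depth data.

Run:
```python
from h import *
p=np.array(robot.get_obs()["tool_pos"]); print(p)
for n in("side","scene"):
    c=cam(n); W=cloud(c); h=cv2.cvtColor(c["img"],cv2.COLOR_RGB2HSV)
    D=W-p
    m=(abs(D[...,0])<60)&(abs(D[...,1])<70)&(D[...,2]>0)&(D[...,2]<110)&(h[...,1]<70)
    q=D[m]; print(n,len(q))
    for lo in range(0,110,8):
        k=q[(q[:,2]>=lo)&(q[:,2]<lo+8)]
        if len(k)>3: print(lo,len(k),k.min(0).round(),k.max(0).round(),np.median(k,0).round())
c=robot.read_camera("wrist"); save("wrist4.png",c["img"])
```

```text
[605.27474552  26.88681938 202.53525018]
side 250
24 14 [-10.  -9.  26.] [ 3. 14. 32.] [-9.  1. 29.]
32 47 [-11. -13.  32.] [ 8. 16. 40.] [-8. 13. 36.]
40 74 [-60. -16.  40.] [-6. 21. 48.] [-54.  -2.  46.]
48 40 [-56. -15.  48.] [-7. 15. 56.] [-10.   2.  51.]
56 28 [-11. -13.  57.] [-8. 16. 64.] [-9. -0. 59.]
64 30 [-11. -18.  64.] [-7. 15. 72.] [-9. -0. 68.]
72 12 [-11. -14.  72.] [-7. 14. 75.] [-9.  3. 73.]
scene 129
0 5 [-52. -55.   2.] [-49.  53.   7.] [-51.  50.   6.]
16 5 [-56. -56.  16.] [-53.  53.  23.] [-55.  51.  21.]
24 4 [-60. -14.  26.] [-1. 51. 31.] [-57.  50.  30.]
32 6 [-59. -15.  34.] [ 7. 51. 39.] [ -1. -14.  35.]
40 61 [-60. -15.  40.] [ 8.  9. 48.] [-55.  -5.  45.]
48 19 [-59. -16.  48.] [ 9.  8. 56.] [ -4. -14.  49.]
96 10 [ -8. -29. 100.] [ 12. -27. 104.] [  2. -28. 102.]
104 14 [-10. -30. 105.] [ 14. -27. 110.] [  4. -28. 107.]
```

View pics/wrist4.png

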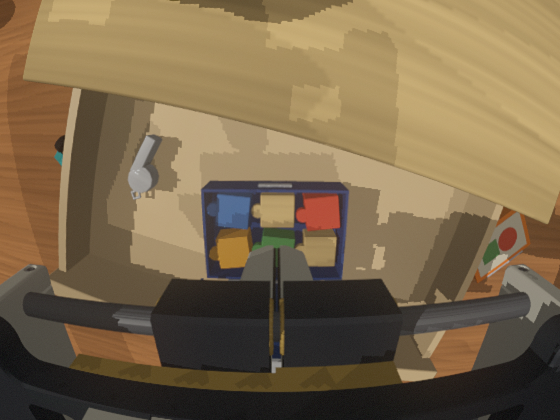

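The depth data puts the lowest finger point about 25 mm above the reported TCP, while sideways it agrees. So the finger passed over the lid. The picture shows the tin's contents in the middle and nothing disturbed. I go back over the lid and repeat about 25 mm lower.

play_rows:
  moves:
    - [0,0,0,0,0,-0.8,1]
    - [0,0,0,0,0,-0.6,1]
    - [0,0,0,-0.8,0,0,1]
    - [0,0,0,-0.8,0,0,1]
    - [0,0,0,-0.7,0,0,1]
    - [0,0,0,0,0,0,1]
    - [0,0,0,0,0,0.6,1]
    - [0,0,0,0,0,0.5,1]
    - [0,0,0,0,0,0,1]

```text
t: 5.95
tool_pos: [515.0, 17.1, 218.7]
eef_rot: [0.999, 0.048, 0.005, -0.004]
contact_force: [0.4, 0.4, -0.9]
width: 0.002
```

```bash
python3 p.py 502 19 206
python3 - <<'E'
from h import *
p=np.array(robot.get_obs()["tool_pos"])
c=cam("side"); W=cloud(c); h=cv2.cvtColor(c["img"],cv2.COLOR_RGB2HSV); D=W-p
m=(abs(D[...,0])<14)&(abs(D[...,1])<25)&(D[...,2]>-15)&(D[...,2]<80)&(h[...,1]<90)
q=D[m]; print(np.percentile(q,[1,5],axis=0).round(1), q[:,2].min())
E
```

```text
5.95 [515.   17.1 218.7] yaw 0.096 z [ 0.01   0.008 -1.   ] F [ 0.4  0.4 -0.9] 0.0022321415630603175
shift units [-0.32 -0.08  0.32]
[[-10.6   1.8  26.3]
 [-10.4   6.3  29.1]] 26.04141999816639
```

play_rows:
  moves:
    - [0,0,0,-0.1,-0.05,0.3,1]
    - [0,0,0,0,0,0,1]
    - [0,0,0,0.2,0,0,1]
    - [0,0,0,0.2,0,0,1]
    - [0,0,0,0.2,0,0,1]
    - [0,0,0,0.2,0,0,1]
    - [0,0,0,0.15,0,0,1]

```text
t: 6.88
tool_pos: [553.9, 22.4, 210.0]
eef_rot: [0.999, 0.048, 0.008, -0.003]
contact_force: [-0.1, -0.0, 0.5]
width: 0.003
```

```bash
cat > lid.py <<'E'
from h import *
p=np.array(robot.get_obs()["tool_pos"])
for n in("side","scene"):
    c=cam(n); W=cloud(c); h=cv2.cvtColor(c["img"],cv2.COLOR_RGB2HSV)
    m=(W[...,2]>150)&(W[...,2]<260)&(h[...,0]>105)&(h[...,0]<130)&(h[...,1]>120)&(W[...,0]<690)&(W[...,0]>480)&(abs(W[...,1])<130)
    q=W[m]; print(n,len(q))
    for lo in range(160,255,10):
        k=q[(q[:,2]>lo)&(q[:,2]<=lo+10)]
        if len(k)>3: print(lo,len(k),k.mean(0).round(1),k.min(0).round(),k.max(0).round())
    save(f"l_{n}_{int(robot.get_obs()['t']*100)}.png",c["img"][110:320,180:400],2.6)
E
python3 p.py 560 25 206; python3 lid.py
```

```text
6.88 [553.9  22.4 210. ] yaw 0.096 z [ 0.016  0.007 -1.   ] F [-0.1 -0.   0.5] 0.0026587773497765118
shift units [ 0.16 -0.05  0.1 ]
side 1030
160 362 [609.3  56.4 164.7] [560. -23. 160.] [637.  83. 170.]
170 114 [607.3  49.9 172.1] [556. -23. 170.] [637.  83. 180.]
180 24 [560.7  78.  185.5] [556.  74. 180.] [567.  81. 189.]
190 26 [561.7  77.8 194.7] [557.  74. 190.] [568.  81. 199.]
200 29 [561.3  78.2 205.1] [557.  74. 200.] [567.  80. 210.]
210 29 [562.1  78.  215. ] [557.  74. 210.] [568.  80. 220.]
220 30 [562.   78.2 225.5] [558.  74. 220.] [568.  80. 230.]
230 29 [562.7  78.2 235.5] [558.  75. 231.] [568.  80. 240.]
240 145 [564.6  61.4 246.8] [558.  37. 240.] [573.  80. 249.]
scene 244
160 149 [612.6  51.  163.1] [580. -25. 160.] [635.  83. 170.]
240 49 [571.2   3.5 246.2] [566.  -6. 244.] [576.  13. 249.]
```

Contact: the lid now stands upright at about x = 562 over its full height, and the tin has stayed put. I continue along the arc.

play_rows:
  moves:
    - [0,-0.1,0,0.17,0,0.05,1]
    - [0,0,0,0.17,0,0.08,1]
    - [0,0,0,0.15,0,0.1,1]
    - [0,0,0,0.15,0,0.11,1]
    - [0,0,0,0.15,0,0.12,1]
    - [0,0,0,0.13,0,0.15,1]
    - [0,0,0,0.12,0,0.17,1]
    - [0,0,0,0,0,0,1]

```text
t: 7.98
tool_pos: [598.3, 26.9, 175.9]
eef_rot: [0.999, 0.048, -0.0, -0.003]
contact_force: [-0.1, -0.2, 0.9]
width: 0.004
```

```bash
python3 p.py 612 30 149; python3 lid.py
```

```text
7.97 [598.3  26.9 175.9] yaw 0.096 z [-0.001  0.005 -1.   ] F [-0.1 -0.2  0.9] 0.004064445925719851
shift units [ 0.35 -0.04  0.67]
side 853
160 181 [598.6  75.4 164.6] [560. -22. 160.] [630.  84. 170.]
170 196 [575.3  50.7 175.7] [558. -28. 170.] [629.  83. 180.]
180 111 [585.7  61.4 185.1] [567. -26. 180.] [616.  83. 190.]
190 90 [603.6  71.3 194.8] [587. -24. 190.] [626.  85. 200.]
200 82 [620.   70.4 204.6] [607.  42. 200.] [627.  85. 208.]
scene 81
170 59 [563.5  36.6 175.6] [558. -27. 172.] [570.  77. 179.]
200 21 [625.7  11.3 203.9] [623.   1. 201.] [628.  23. 208.]
```

play_rows:
  moves:
    - [0,0,0,0.12,0,0.15,1]
    - [0,0,0,0.08,0,0.15,1]
    - [0,0,0,0.05,0,0.15,1]
    - [0,0,0,0,0,0.12,1]
    - [0,0,0,0,0,0,1]

```text
t: 8.7
tool_pos: [609.5, 27.9, 153.7]
eef_rot: [0.999, 0.048, 0.001, -0.002]
contact_force: [-1.5, 0.0, 5.4]
width: 0.006
```

```bash
python3 p.py 612 30 149; python3 lid.py
```

```text
8.7 [609.5  27.9 153.7] yaw 0.097 z [ 0.003  0.005 -1.   ] F [-1.5  0.   5.4] 0.005594114928488575
shift units [ 0.07 -0.05  0.12]
side 628
160 115 [589.9  77.9 165.3] [560. -23. 160.] [629.  85. 170.]
170 333 [590.2  55.  174.7] [558. -26. 170.] [634.  85. 178.]
scene 105
160 8 [589.3  -8.1 166.8] [564. -27. 161.] [633.  46. 170.]
170 94 [579.7  18.6 173.8] [559. -28. 170.] [635.  78. 179.]
```

play_rows:
  moves:
    - [0,0,0,0,0,0.12,1]
    - [0,0,0,0,0,0.12,1]
    - [0,0,0,0,0,0.1,1]

```text
t: 9.18
tool_pos: [617.6, 26.5, 153.6]
eef_rot: [0.999, 0.048, 0.013, 0.0]
contact_force: [-2.3, 0.1, 16.6]
width: 0.006
```

```bash
python3 p.py 612 30 149; python3 lid.py
python3 - <<'E'
from h import *
c=cam("side");W=cloud(c);h=cv2.cvtColor(c["img"],cv2.COLOR_RGB2HSV)
q=W[(W[...,2]>168)&(W[...,2]<195)&(h[...,0]>105)&(h[...,0]<130)&(h[...,1]>120)&(W[...,0]<690)&(W[...,0]>480)&(abs(W[...,1])<130)]
A=np.c_[q[:,:2]-q[:,:2].mean(0),np.ones(len(q))]; print(np.linalg.lstsq(A,q[:,2],rcond=None)[0])
E
```

```text
9.18 [617.6  26.5 153.6] yaw 0.097 z [ 0.027  0.001 -1.   ] F [-2.3  0.1 16.6] 0.00557765793539459
shift units [-0.13 -0.1   0.11]
side 619
160 111 [595.1  73.4 165.3] [516. -23. 160.] [637.  84. 170.]
170 330 [597.1  53.3 174.6] [565. -28. 170.] [642.  84. 178.]
scene 95
160 4 [577.7  17.8 168.3] [568. -28. 166.] [587.  66. 170.]
170 90 [589.5  19.  174.2] [566. -29. 170.] [643.  76. 178.]
[-2.01206991e-04 -1.88694646e-02  1.74313682e+02]
```

The lid's outer face is flat at 174.3 mm (expected 174.5), and the finger met a solid 16.6 N, so it is shut. I rise clear and back off in front of the drawer.

play_rows:
  moves:
    - [0,0,0,0,0,-0.5,1]
    - [0,-0.18,0,0,0,-0.8,1]
    - [0,0,0,0,0,-0.8,1]
    - [0,0,0,-0.9,0,0,1]
    - [0,0,0,-0.9,0,0,1]
    - [0,0,0,-0.9,0,0,1]
    - [0,0,0,-0.9,0,0,1]
    - [0,0,0,-0.5,0,0,1]
    - [0,0,0,0,0,0,1]

```text
t: 10.45
tool_pos: [447.3, 10.5, 237.4]
eef_rot: [0.999, 0.048, -0.001, 0.001]
contact_force: [0.9, -0.7, 0.3]
width: 0.007
```

```bash
python3 lid.py
python3 - <<'E'
from h import *
X=np.array([.98615,-.16587]);L=np.array([.16587,.98615]);O=np.array([801.5,-4.])
for n in("side","scene"):
    c=cam(n);W=cloud(c);h=cv2.cvtColor(c["img"],cv2.COLOR_RGB2HSV)
    S=np.stack([(W[...,:2]-O)@X,(W[...,:2]-O)@L,W[...,2]],-1)
    b=(S[...,0]>-360)&(S[...,0]<-100)&(abs(S[...,1])<25)&(S[...,2]>155)&(S[...,2]<190)&(c["img"].max(2)<60)
    q=S[b]; print(n,"knob",len(q),q.min(0).round(1),q.max(0).round(1)) if len(q) else 0
    f=(S[...,0]>-360)&(S[...,0]<-250)&(abs(S[...,1])<170)&(S[...,2]>192)&(S[...,2]<205); q=S[f]; print("front",np.percentile(q[:,0],[2,50,98]).round(1))
k=O+X*-317; print("knob end world",k, "standoff",O+X*-347)
E
O=$(python3 -c "print(801.5-.98615*349, -4+.16587*349)"); python3 p.py $O 140; ls pics
```

```text
side 697
160 113 [597.   73.9 165.4] [568. -25. 160.] [638.  84. 170.]
170 399 [603.5  44.  174.9] [566. -30. 170.] [648.  83. 178.]
scene 245
160 19 [607.  -23.5 166. ] [573. -28. 162.] [638.  17. 170.]
170 217 [613.7  -3.1 173.9] [566. -28. 170.] [645.  80. 179.]
side knob 252 [-309.7  -22.9  155.2] [-227.9   24.1  189.9]
front [-289.4 -284.  -275.4]
scene knob 83 [-309.1  -12.1  170.8] [-293.6   13.3  187.7]
front [-289.  -282.1 -275.3]
knob end world [488.89045  48.58079] standoff [459.30595  53.55689]
10.65 [449.2  10.4 237.3] yaw 0.097 z [-0.002 -0.002 -1.   ] F [0.5 0.3 0.6] 0.00740161042734413
shift units [ 0.31 -1.06  2.43]
both3.png
crop.png
cside.png
l_scene_1055.png
l_scene_697.png
l_scene_807.png
l_scene_880.png
l_scene_927.png
l_side_1050.png
l_side_692.png
l_side_802.png
l_side_875.png
l_side_922.png
scene0.npz
scene0.png
side0.npz
side0.png
side1.png
side2.png
wrist4.png
```

play_rows:
  moves:
    - [0,0,0.9,0.2,-0.5,0,1]
    - [0,0,0.85,0,-0.4,0,1]
    - [0,0,0,0,0,0,1]
    - [0,0,0,0,0,0.8,1]
    - [0,0,0,0,0,0.8,1]
    - [0,0,0,0,0,0.6,1]
    - [0,0,0,0,0,0,1]

```text
t: 11.52
tool_pos: [461.1, 45.7, 145.8]
eef_rot: [0.997, -0.08, -0.001, 0.001]
contact_force: [-0.1, 0.0, 0.3]
width: 0.007
```

```bash
python3 p.py 463.2 52.9 134
python3 - <<'E'
from h import *
c=cam("side"); save("side5.png",c["img"][120:330,170:450],2.6)
E
```

```text
11.53 [461.1  45.7 145.8] yaw -0.159 z [-0.002 -0.003 -1.   ] F [-0.1  0.   0.3] 0.007333738650137174
shift units [ 0.02 -0.19  0.3 ]
```

View pics/side5.png

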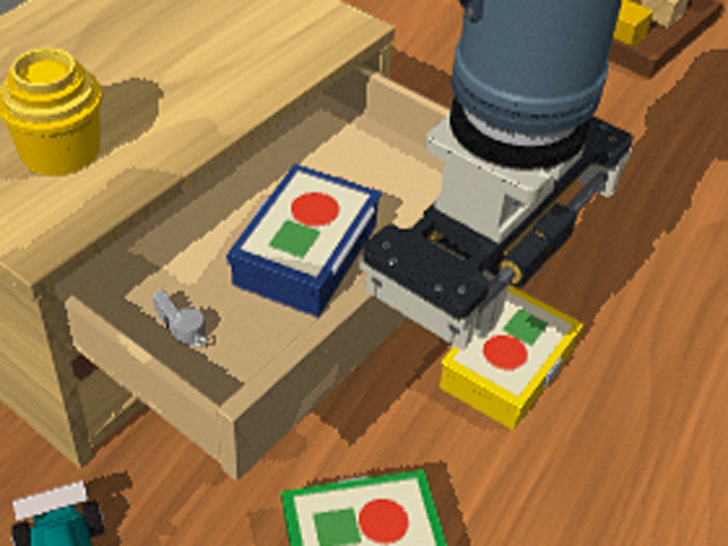

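The lid is fully shut at (305,220), and the fingers stand in front of the knob at about (480,320). Now I line up and push gently.

play_rows:
  moves:
    - [0,0,-0.03,0,-0.19,0.28,1]
    - [0,0,0,0,0,0,1]
    - [0,0,0,0.2,0,0,1]
    - [0,0,0,0.2,0,0,1]
    - [0,0,0,0.2,0,0,1]
    - [0,0,0,0.2,0,0,1]
    - [0,0,0,0.25,0,0,1]
    - [0,0,0,0.25,0,0,1]
    - [0,0,0,0.25,0,0,1]

```text
t: 12.7
tool_pos: [529.5, 42.7, 138.3]
eef_rot: [0.997, -0.076, 0.001, 0.002]
contact_force: [-3.8, -1.2, 2.7]
width: 0.005
```

```bash
cat > dr.py <<'E'
from h import *
X=np.array([.98615,-.16587]);L=np.array([.16587,.98615]);O=np.array([801.5,-4.])
o=robot.get_obs();p=np.array(o["tool_pos"]);print("tcp shelf",((p[:2]-O)@X).round(1),((p[:2]-O)@L).round(1))
for n in("side","scene"):
    c=cam(n);W=cloud(c)
    S=np.stack([(W[...,:2]-O)@X,(W[...,:2]-O)@L,W[...,2]],-1)
    f=(S[...,0]>-320)&(S[...,0]<-115)&(abs(S[...,1])<170)&(abs(S[...,1])>60)&(S[...,2]>190)&(S[...,2]<201); q=S[f]
    if len(q): print(n,"front",len(q),np.percentile(q[:,0],[2,50,98]).round(1))
E
python3 dr.py; python3 p.py 645.2 22.3 134
```

```text
tcp shelf -276.0 1.0
side front 558 [-247.3 -242.8 -233.1]
scene front 738 [-244.1 -236.9 -230.6]
12.8 [530.8  42.7 138.4] yaw -0.153 z [ 0.005 -0.004 -1.   ] F [0.1 0.4 0. ] 0.004492973248231393
shift units [2.9  0.07 0.12]
```

play_rows:
  moves:
    - [0,-0.03,0.05,0.3,0,0.05,1]
    - [0,0,0,0.3,0,0,1]
    - [0,0,0,0.3,0,0,1]
    - [0,0,0,0.3,0,0,1]
    - [0,0,0,0.3,0,0,1]
    - [0,0,0,0.25,0,0,1]
    - [0,0,0,0,0,0,1]

```text
t: 13.68
tool_pos: [605.0, 30.7, 136.1]
eef_rot: [0.997, -0.08, 0.0, 0.002]
contact_force: [0.5, -0.4, -0.2]
width: 0.011
```

```bash
python3 dr.py; python3 p.py 645.2 22.3 134
```

```text
tcp shelf -199.5 1.6
side front 520 [-170.1 -166.3 -156.1]
scene front 402 [-169.5 -162.4 -155.8]
13.78 [604.   30.9 136. ] yaw -0.161 z [-0.001 -0.003 -1.   ] F [-1.2  0.1  0.3] 0.005709384552496597
shift units [1.05 0.05 0.05]
```

play_rows:
  moves:
    - [0,0,0,0.2,0,0,1]
    - [0,0,0,0.2,0,0,1]
    - [0,0,0,0.2,0,0,1]
    - [0,0,0,0.15,0,0,1]
    - [0,0,0,0.1,0,0,1]
    - [0,0,0,0.1,0,0,1]
    - [0,0,0,0.1,0,0,1]

```text
t: 14.65
tool_pos: [644.4, 24.3, 136.0]
eef_rot: [0.997, -0.08, -0.004, 0.002]
contact_force: [-15.6, 1.5, 9.5]
width: 0.005
```

```bash
python3 dr.py; python3 p.py 645.2 22.3 134
```

```text
tcp shelf -159.6 1.8
side front 304 [-131.4 -129.6 -126.3]
scene front 30 [-130.6 -130.4 -130. ]
14.75 [644.3  24.3 136. ] yaw -0.161 z [-0.008 -0.003 -1.   ] F [-8.7  0.6  5.4] 0.00324667810403716
shift units [0.03 0.05 0.05]
```

The drawer is against its stop: the reaction rose to 15.6 N and the front is at -130 to -131 mm. I press a little longer, then back away.

play_rows:
  moves:
    - [0,0,0,0.1,0,0,1]
    - [0,0,0,0.1,0,0,1]
    - [0,0,0,0,0,0,1]
    - [0,0,0,-0.3,0,0,1]
    - [0,0,0,-0.8,0,0,1]
    - [0,0,0,-0.8,0,0,1]
    - [0,0,0,-0.8,0,0,1]
    - [0,0,0,0,0,0,1]
    - [0,0,0,0,0,0,1]

```text
t: 15.88
tool_pos: [536.0, 42.4, 139.0]
eef_rot: [0.997, -0.08, -0.008, 0.001]
contact_force: [-0.5, -0.6, 0.4]
width: -0.0
```

```bash
python3 dr.py; python3 p.py
python3 - <<'E'
from h import *
s=np.load("pics/side0.npz"); s1=np.load("pics/scene0.npz")
for n,d in(("side",s),("scene",s1)):
    c=cam(n); W=cloud(c)
    for nm,lo,hi,zl,zh in(("cups",22,32,225,300),("car",82,95,8,60)):
        r=[]
        for I,P in((d["img"],d["W"]),(c["img"],W)):
            h=cv2.cvtColor(I,cv2.COLOR_RGB2HSV); m=(h[...,0]>=lo)&(h[...,0]<=hi)&(h[...,1]>150)&(P[...,2]>zl)&(P[...,2]<zh)&(P[...,1]>60); r.append(np.nanmedian(P[m],0).round(1))
        print(n,nm,*r)
save("side6.png",cam("side")["img"])
E
```

```text
tcp shelf -269.5 1.7
side front 318 [-131.2 -129.6 -126.3]
scene front 63 [-130.9 -130.5 -129.9]
15.97 [536.   42.4 138.7] yaw -0.16 z [-0.018 -0.001 -1.   ] F [0.1 0.3 0.1] 0.00776322389401869
side cups [759.3 108.6 272.8] [759.7 108.9 272.6]
side car [636.2 292.1  22.1] [636.3 292.1  22.2]
scene cups [770.9  94.  282.2] [771.4  93.9 282.1]
scene car [627.1 288.8  22. ] [654.8 266.7  27. ]
```

View pics/side6.png

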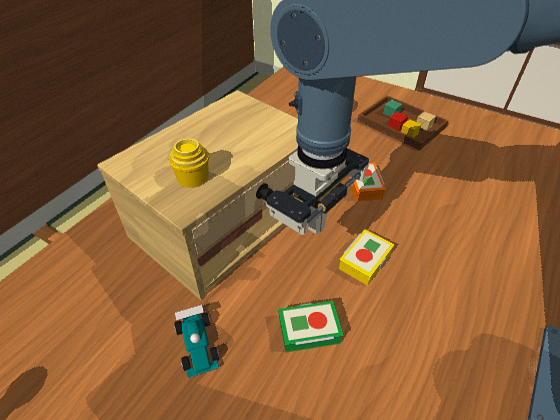

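The picture shows the drawer front flush along (200,260)-(290,205), with the cups at (188,163) and the car at (195,340) where they were, and the gripper clear of the shelf. The side camera confirms the car is unmoved. In the overhead view it differs because the arm hides part of it.

```bash
python3 -c "
from station import robot
print(robot.close_job())"
```

```text
the job is handed in; nothing more can be done
None
```

I folded the tin's lid shut with the closed fingertips while the drawer was out. I then pushed the drawer home by its knob, kept the moves slow, backed off and handed the job in at about 16 s. The hand-in gave no verdict.

**What the last checks showed**
- **Lid:** before the drawer was pushed, the lid's outer face was flat at 174.3 mm (174.5 expected). It can't be seen now that the drawer is shut.
- **Drawer:** the front is at -130 to -131 mm on the shelf's x axis, where flush is -130 mm. It met its stop at about 16 N.
- **Cups:** they moved less than 1 mm in both cameras.
- **Car:** it moved less than 1 mm in the side camera. The overhead reading disagreed by about 35 mm; I think that is because the arm's wrist hid part of the car.
- **Whistle and tin:** I didn't measure the whistle again after the start. The last view before the push shows it lying in the drawer. Like the tin, it is now out of sight.

**What did not go as planned**
- **First sweep missed:** the first pass went over the lid without touching it, because the real fingertips sit about 26 mm above the reported TCP. I measured this in the depth image and repeated the sweep lower.
- **Drawer moved early:** pressing the lid down also pushed the tin and drawer in by about 8 mm. The drawer was still about 159 mm out, well over the 60 mm required.

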